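# Hold the jar shaker at its third click

## Robot

A 6-joint arm with a two-finger parallel gripper is mounted at the origin on the work surface. World frame = base frame: x ahead of the robot, y to its left, z up, the work surface at z = 0. Lengths are in m, angles in rad, forces in N, time in s.
With the tool pointing down it reaches from about 0.3 to 0.825 m from the base axis. Payload 5.4 kg.
Tool frame: the origin (TCP) lies midway between the tips of the shut fingers; the grasp point (between the pads) lies 19 mm behind it; z points along the fingers, y is the direction in which the jaws open and shut (so a half turn about z gives the same grasp; the last joint's range is limited). The gripper opens to 92 mm and grips with 3 to 60 N. Pads are 20 mm wide; open, the fingers measure 128 mm over their backs; the gripper's body (75 mm by 189 mm) begins 69 mm behind the grasp point.
Start: joints at [1.039, 0.158, 1.597, -0, 1.386, -0.21], TCP at [0.182, 0.545, 0.215] pointing down, gripper open.
Joint ranges: [-2.91, 2.91], [-0.94, 2.29], [0.18, 2.7], [-1.29, 4.43], [0.17, 2.64], [-3, 3]. Speed limits (rad/s): [2.57, 2.57, 3.14, 3.14, 3.14, 3.14].

## Interface

Orientations are given as a unit quaternion [x, y, z, w].
In Python, from workcell import bot, camera, calibration gives the robot as it stands. The module is installed in compiled form; this text tells all that it offers.
- The arm moves only by the tool send_rows, never from a script. Its argument "rows" is a list of rows, each an object with "delta_pos": the shift along the tool's x, y, z scaled (see below), a list of three; "twist": the turn, a rotation vector about the tool's x, y, z scaled (see below), a list of three; "fingers": the gripper command: -1 is fully open, 1 is shut, values between are in proportion. In form: [{"delta_pos": [x, y, z], "twist": [rx, ry, rz], "fingers": fingers}, ...]. A call has 1 to 12 rows; each row shifts and turns the pose as measured when the row begins, along the tool's axes as they then stand; what a row does not reach is not made up. The controller multiplies each number of a shift by 200 mm and each number of a turn by pi/4 rad. A row lasts 1/12 s, in which the tool goes at most 41.7 mm and 7.16 degrees, less where a joint would pass 70% of its speed; a pose out of reach is approached as far as the arm can. A call with a number of a shift or a turn outside -1 to 1 is refused whole. A call with a gripper value outside its range is refused whole. The fingers move at their own pace and stop on an object; "force" is the grip in N (left out, the last holds). Time passes only in rows, so rows that do not move let the fingers close. It gives the time, the measured TCP pose, the force and the opening at its end, in the units of the state.
- bot.state(): the state, without advancing time (a new reading comes with each control period).
- camera(name): name is "scene" or "top" or "wrist"; returns (picture, depth): 480x640x3 uint8, red, green, blue; 480x640 float32, m along the optical axis (not along the pixel's ray), 0 where there is no reading.
- calibration(name): a dict with "fx", "fy", "cx", "cy" (pixels), "rvec" (rotation vector, rad) and "tvec" (3), from world to camera coordinates, as OpenCV has them. Camera axes: x right, y down, z forward; pixel columns grow to the right and rows downward; lengths in m; the calibration is good to about 2 mm. A picture is of the moment at which its call begins: read the wrist's pose just before it. calibration takes no time and is no camera call; for the wrist camera it gives the pose at the moment of the call.
- bot.sign_off(): hands the job in, once; it reports no verdict.
The state is a dict: "clock": time; "qpos": joint angles; "qvel": joint speeds; "joint_torque": joint torques, N m; "ee_pos": TCP position; "orientation": TCP orientation; "contact_force": force on the tool from outside, world axes, zero at the start; "ft_torque": the same for the moment, N m; "gripper_width": opening from 0.0 (shut) to 1.0 (fully open).
Only numpy, scipy, OpenCV 4.12 (cv2) and the standard library are available. Lean on these libraries where they do the work, as an engineer would, in place of code of your own. Each camera call takes 0.05 s, during which the arm holds its last target. There are 200 camera calls.

## Task

Use the palette knife to lever up the flap of the paint-jar shaker at the notch in its front (do not pry it with the fingers) and swing the flap fully back, then lay the knife down on the black mat again. With the bare fingertips press the sprung dial's wing down past its first two clicks to the third and finish while holding it there: the program ends still pressing, nothing is let go. Leave the bottle, jars, pot and brush rest where they are.

Things in the scene. Friction and masses are not known exactly. Their poses are not given: they have to be found in the camera images.
- shaker: Jar shaker, fixed to the desk. Origin: on the desk under the centre of its grey control box; box's own -x side is the front, towards the robot. Control box 130 (x) x 112 (y) x 90 mm tall, open-topped, 5 mm walls, shut by the flap on top. Behind the box a black cup with a jar (centre 115 mm behind the origin, 36 mm radius, 89 mm high to the jar's cap), on a 10 mm thick base plate. The front wall has a notch in its top edge, 48 mm wide and 10 mm tall, right under the flap.
- notch (a point): Centre of the notch's mouth: on the outer front face of the control box, 85 mm above the desk and 5 mm below the flap's underside. Axes as the shaker's (x goes straight into the box). Inside, behind the notch, the room is free for 35 mm in x.
- flap_hinge (a point): Middle of the flap's hinge line, which runs along the shaker's y, at the top far edge of the control box (x +65 mm, z 90 mm from the shaker's origin), level with the shut flap's underside. Axes as the shaker's.
- flap (a joint): The flap's opening angle, rad: 0 shut (level), 1.57 upright, 1.95 fully back at its stop. Plate 130 x 112 x 6 mm, 60 g, with a stiff hinge (about 0.055 N m): it stays where it is left.
- flap_edge (a point): Middle of the flap's free front edge, on its underside; 130 mm from the hinge.
- dial_axis (a point): The dial's axle inside the control box, along the shaker's y, 46 mm above the desk and 30 mm behind the shaker's origin. Fixed. Axes as the shaker's. A bearing block stands on each side of the drum (from 18 to 34 mm off the middle in y, 24 mm long in x, no higher than the axle); the box is otherwise empty over its inner width of 102 mm.
- dial (a joint): The dial's angle, rad: 0 at rest, grows as the wing is pressed down; clicks at 0.35 (first), 0.70 (second) and 1.05 (third), hard stop at 1.15. A spring returns it to 0 when released from any position, through all clicks: about 0.11 N m at rest and 0.30 N m at the third click, with the clicks as a ripple on top.
- wing_mid (a point): A point on the upper face of the dial's wing, 45 mm from the axle. The wing is an aluminium plate 66 mm long from the axle, 26 mm wide and 5 mm thick on a black drum of 17 mm radius; it points to the shaker's front (-x), at rest 0.55 rad above level, at the third click 0.50 rad below level. It turns with the dial.
- knife: Palette knife, loose, 45 g, lying flat on the mat, handle towards the robot. Origin: underside, where handle meets blade. Its +x points along the blade. Wooden handle from x -95 to 0 mm, 16 mm wide, 18 mm tall; steel blade from x 0 to +75 mm, 18 mm wide, 2 mm thick, its middle 9 mm above the handle's underside. The pin vice and burnisher, which lie beside it in any order, are thinner and have no flat blade.
- knife_tip (a point): Middle of the blade's end, 75 mm ahead of the knife's origin and 9 mm above the handle's underside.
- mat: Black silicone mat, fixed, 240 (x) x 260 (y) x 4 mm. Origin: centre of its underside. It lies left or right of the shaker.
- pin_vice: Steel pin vice, loose on the mat, 115 mm long, 12 mm thick. Origin: underside, near its middle. May be shifted.
- burnisher: Ball burnisher with dark wooden handle, loose on the mat, 155 mm long, 12 mm thick. Origin: underside, near its middle. May be shifted.
- thinner: Sealed glass bottle of thinner, loose, 125 mm high, 31 mm radius, at the far side. Origin: centre of its underside.
- brush_rest: White ceramic brush rest, loose, 30 x 100 x 25 mm, near the robot. Origin: centre of its underside.
- jar_a: Small paint jar, loose, 55 mm high, 24 mm radius, at the left side. Origin: centre of its underside.
- jar_b: Small paint jar, loose, 55 mm high, 24 mm radius, at the right side. Origin: centre of its underside.
- water_pot: White ceramic water pot, loose, 75 mm high, 36 mm radius, at the right side. Origin: centre of its underside.
Mind the look-alikes: they are no part of the job. There is more than one size of the knife; the job needs the smallest.

How it is judged:
On the way, in this order (a step that is already met when the one before it is completed fails the run):
1. the flap is levered ajar (over 0.25 rad) by the palette knife (value of joint flap above 0.25 rad and contact force between knife and flap above 0.1 N), for 0.04 s.
2. the flap stands open past upright (over 1.5 rad) and the knife lies on the mat, let go, the dial not yet at a click (value of joint flap above 1.5 rad and value of joint dial below 0.25 rad and x of knife in the frame of mat between -0.13 and 0.13 m and y of knife in the frame of mat between -0.13 and 0.13 m and z of knife in the frame of mat between -0.004 and 0.012 m and contact force between the fingers and knife below 0.1 N and linear speed of knife below 0.03 m/s), for 0.1 s.
At the end, for the whole second after the job is handed in: The dial stands still at its third click (joint 0.95 to its stop at 1.15 rad) and is held there by the fingers (over 2 N); the flap is still open past upright (over 1.5 rad), and the knife lies flat on the mat (its origin within 130 mm of the mat's centre along each mat axis), released and at rest (value of joint dial between 0.95 and 1.2 rad and velocity of joint dial between -0.1 and 0.1 rad/s and contact force between the fingers and dial above 2 N and contact force between knife and dial below 0.1 N and value of joint flap above 1.5 rad and x of knife in the frame of mat between -0.13 and 0.13 m and y of knife in the frame of mat between -0.13 and 0.13 m and z of knife in the frame of mat between -0.004 and 0.012 m and contact force between the fingers and knife below 0.1 N and linear speed of knife below 0.03 m/s); the arm keeps its last pose, push and grip.
It fails at once if the fingers pry the flap while it is not yet ajar (contact force between the fingers and flap above 1 N and value of joint flap between 0.03 and 0.25 rad).
It fails at once if the bottle of thinner is pushed away by more than 40 mm or tipped over (distance of thinner from where it was at the start of the episode above 0.04 m or angle between thinner's own z axis and vertical above 0.5 rad).
It fails at once if the brush rest is pushed away by more than 40 mm or tipped over (distance of brush_rest from where it was at the start of the episode above 0.04 m or angle between brush_rest's own z axis and vertical above 0.5 rad).
It fails at once if a jar or the water pot is pushed away by more than 40 mm or tipped over (distance of any of jar_a, jar_b, water_pot from where it was at the start of the episode above 0.04 m or angle between any of jar_a, jar_b, water_pot's own z axis and vertical above 0.5 rad).
It also fails if it takes over 72 s, if anything falls off the work surface, if the arm or the gripper's body presses on something with over 40 N, if the wrist force passes 120 N, or if a joint passes its speed limit or range.

## Working session

There is one attempt and no reset: what is moved stays moved. The work goes in short steps, Python scripts to look and compute and a tool call to move; the robot and the scene stay as the last step left them, time stands still between calls to the robot, and variables do not carry over. Pictures are saved under pics/ and viewed, about 8 in all and at most 12, crops included, and the job is handed in when it is done.

Besides the shell and the picture viewer there is one more tool, called after "Request:" as a command line: name --argument value ..., lists and objects as JSON in quotes. send_rows: Moves the arm, as the interface text tells. Shifts and turns lie within -1 to 1; 1 stands for 200 mm of shift or pi/4 rad of turn. Its arguments: {"type":"object","properties":{"rows":{"type":"array","items":{"type":"object","properties":{"delta_pos":{"type":"array","items":{"type":"number","minimum":-1,"maximum":1}},"twist":{"type":"array","items":{"type":"number","minimum":-1,"maximum":1}},"fingers":{"type":"number"}}}},"force":{"type":"number"}},"required":["rows"]}

```bash
mkdir -p pics; cat > h.py <<'E'
import numpy as np, cv2
from scipy.spatial.transform import Rotation as R
from workcell import bot, camera, calibration
def pts(name,depth,cal=None):
    c=cal or calibration(name); v,u=np.mgrid[:480,:640]
    P=np.stack([(u-c['cx'])/c['fx']*depth,(v-c['cy'])/c['fy']*depth,depth],-1)
    M=cv2.Rodrigues(np.array(c['rvec'],float))[0]; t=np.array(c['tvec'],float).ravel()
    return (P-t)@M
def save(n,im,s=1): cv2.imwrite('pics/'+n+'.png',cv2.resize(im[...,::-1],None,fx=s,fy=s,interpolation=cv2.INTER_CUBIC))
def delta(goal,Rg=None):
    "row units (in total) to reach goal in tool axes"
    s=bot.state(); Q=R.from_quat(s['orientation']); d=Q.inv().apply(np.array(goal)-s['ee_pos'])/0.2
    w=(Q.inv()*Rg).as_rotvec()/(np.pi/4) if Rg is not None else np.zeros(3)
    return d.round(3),w.round(3)
E
python3 - <<'E'
from h import *
print(bot.state())
for n in['top','scene']:
    im,d=camera(n); save(n,im); np.savez(n,im=im,d=d,P=pts(n,d)); print(n,calibration(n))
E
```

```text
{'clock': 0.0, 'qpos': array([ 1.03889637e+00,  1.59042148e-01,  1.59824841e+00,  7.59243123e-06,
        1.38618131e+00, -2.10131773e-01]), 'qvel': array([ 0.00100223, -0.00065781,  0.00079934, -0.00129687,  0.00049262,
       -0.00021733]), 'joint_torque': array([-4.70261909e-05, -3.85576630e+01, -3.22103655e+01,  7.01863971e-02,
        3.79086763e-02, -1.71554066e-04]), 'ee_pos': array([0.18154873, 0.54492248, 0.21361469]), 'orientation': array([ 1.60191564e-01,  9.87085498e-01, -8.74324546e-04, -3.44143946e-04]), 'contact_force': array([-0.68911474,  0.47249711,  0.16232882]), 'ft_torque': array([0.01543667, 0.00513353, 0.03778136]), 'gripper_width': 1.001407838435486}
top {'fx': 617.8939800305918, 'fy': 617.8939800305918, 'cx': 326.98797059815433, 'cy': 249.91620515959127, 'rvec': array([ 2.20958629, -2.14905413,  0.07021794]), 'tvec': array([-0.00413882,  0.54747838,  1.48946176])}
scene {'fx': 559.8138583731876, 'fy': 559.8138583731876, 'cx': 316.1671048134125, 'cy': 238.16850507387963, 'rvec': array([ 0.80699791,  2.70302631, -0.89180209]), 'tvec': array([ 0.47493078, -0.18322523,  1.46069334])}
```

View pics/top.png

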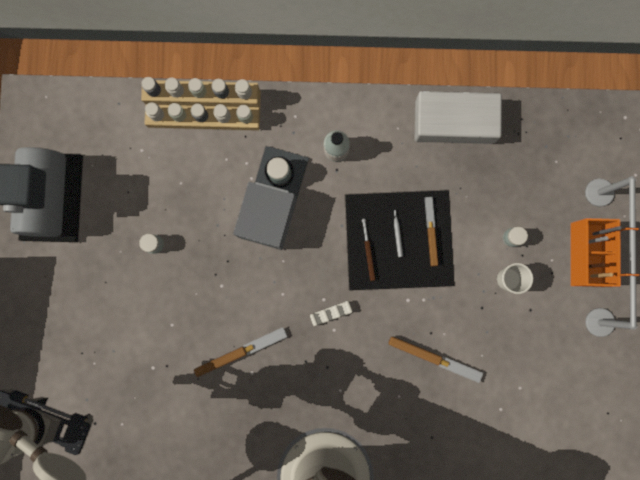

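View pics/scene.png

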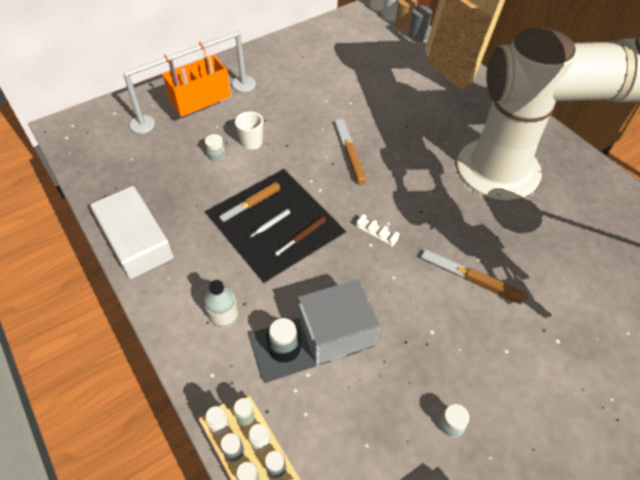

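The pictures show three knives. In the top view they are at (431,230) on the mat, and at (240,350) and (437,358) on the desk; the last two are clearly longer. The one on the mat is the smallest, with its handle towards the robot. The shaker box is at (268,214), and the pin vice and burnisher are at (397,232) and (368,250). I'll measure these and take a crop to confirm.

```bash
python3 - <<'E'
from h import *
z=np.load('top.npz'); im,P=z['im'],z['P']; hsv=cv2.cvtColor(im,cv2.COLOR_RGB2HSV)
save('crop',im[140:300,220:460],3.3)
def rect(m,n):
    q=P[m][:,:2].astype(np.float32); r=cv2.minAreaRect(q); print(n,m.sum(),'c',np.round(r[0],4),'wh',np.round(r[1],4),'ang',round(r[2],2),'z',np.percentile(P[m][:,2],[5,50,95]).round(4)); return r
def biggest(m):
    m=cv2.morphologyEx(m.astype(np.uint8),cv2.MORPH_OPEN,np.ones((3,3)));n,l,s,c=cv2.connectedComponentsWithStats(m); return l==1+s[1:,4].argmax()
W=np.zeros(im.shape[:2],bool)
w=W.copy(); w[140:255,225:320]=1; top=biggest(w&(P[...,2]>.088)&(P[...,2]<.104)); r=rect(top,'flap'); print(cv2.boxPoints(r).round(4))
w=W.copy(); w[150:190,255:305]=1; jar=biggest(w&(P[...,2]>.082)&(hsv[...,2]>120)); rect(jar,'jarcap')
w=W.copy(); w[185:295,340:460]=1; mat=biggest(w&(hsv[...,2]<45)); r=rect(mat,'mat');print(cv2.boxPoints(r).round(4))
h=W.copy(); h[225:268,424:442]=1; h=biggest(h&(hsv[...,1]>110)&(hsv[...,2]>70)); r=rect(h,'handle');print(cv2.boxPoints(r).round(4))
b=W.copy(); b[192:228,420:440]=1; b=biggest(b&(hsv[...,1]<60)&(hsv[...,2]>90)); r=rect(b,'blade');print(cv2.boxPoints(r).round(4))
for n,(u,v) in dict(bottle=(337,146),rest=(331,313),vice=(397,232),burn=(368,250)).items(): print(n,P[v,u].round(3))
for n,(x0,x1) in dict(left=(190,290),right=(388,485)).items():
    w=W.copy(); w[325:385,x0:x1]=1; rect(biggest(w&(hsv[...,1]>110)&(hsv[...,2]>70)),n)
E
```

```text
flap 2668 c [0.625  0.1622] wh [0.1134 0.1341] ang 75.72 z [0.0908 0.0958 0.1007]
[[0.5461 0.1238]
 [0.676  0.0907]
 [0.704  0.2006]
 [0.5741 0.2337]]
jarcap 334 c [0.5921 0.0802] wh [0.3506 0.0478] ang 20.77 z [0.0841 0.089  0.0944]
mat 8499 c [ 0.5717 -0.1448] wh [0.2475 0.3011] ang 4.45 z [-0.0021  0.0035  0.0091]
[[ 0.4367 -0.0043]
 [ 0.46   -0.3045]
 [ 0.7068 -0.2853]
 [ 0.6834  0.015 ]]
handle 304 c [ 0.4927 -0.1519] wh [0.091  0.3025] ang 37.55 z [0.0051 0.0195 0.0262]
[[ 0.3645 -0.0597]
 [ 0.5488 -0.2995]
 [ 0.621  -0.2441]
 [ 0.4367 -0.0043]]
blade 204 c [ 0.6548 -0.2385] wh [0.0637 0.0226] ang 5.78 z [0.0031 0.0129 0.019 ]
[[ 0.622  -0.2305]
 [ 0.6243 -0.253 ]
 [ 0.6876 -0.2466]
 [ 0.6854 -0.2241]]
bottle [ 0.786 -0.006  0.099]
rest [ 0.394 -0.003  0.01 ]
vice [ 0.596 -0.159  0.019]
burn [ 0.551 -0.09   0.009]
left 349 c [0.2839 0.2325] wh [0.0235 0.1046] ang 24.74 z [0.0061 0.0235 0.0294]
right 540 c [ 0.3461 -0.1401] wh [0.3245 0.0347] ang 62.41 z [0.0168 0.0234 0.0297]
```

View pics/crop.png

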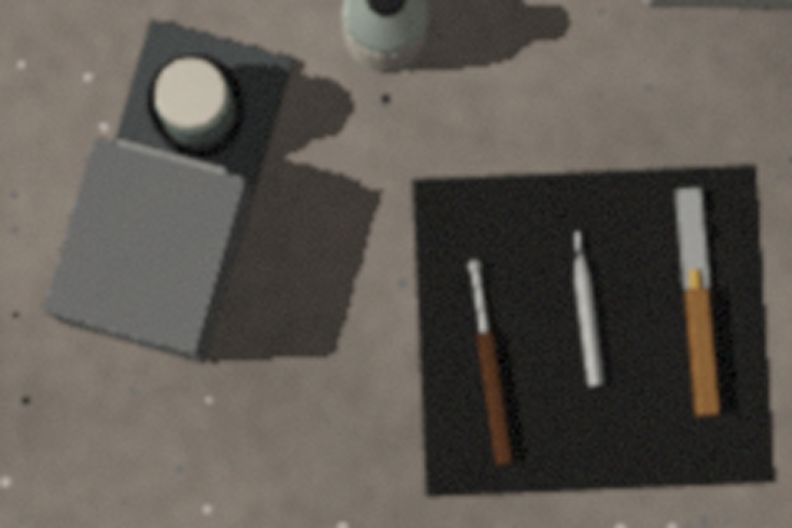

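Crop: the knife is at (697,300) in crop pixels. It has a wide flat blade with its tip at (688,188), and an orange handle ending at (707,415). The pin vice (588,310) and burnisher (490,360) are thin, and the two knives off the mat are longer, so this is the smallest one. Next I'll cast rays onto planes at the known heights.

```bash
cat >> h.py <<'E'
def ray(name,uv,z,cal=None):
    c=cal or calibration(name); M=cv2.Rodrigues(np.array(c['rvec'],float))[0]; t=np.array(c['tvec'],float).ravel()
    uv=np.atleast_2d(uv).astype(float); d=np.c_[(uv[:,0]-c['cx'])/c['fx'],(uv[:,1]-c['cy'])/c['fy'],np.ones(len(uv))]@M
    o=-M.T@t; return o+d*((z-o[2])/d[:,2])[:,None]
def biggest(m):
    n,l,s,c=cv2.connectedComponentsWithStats(m.astype(np.uint8)); return l==1+s[1:,4].argmax()
def rectz(name,m,z,cal=None):
    v,u=np.nonzero(m); q=ray(name,np.c_[u,v],z,cal)[:,:2].astype(np.float32); r=cv2.minAreaRect(q); return r,cv2.boxPoints(r).round(4)
E
python3 - <<'E'
from h import *
z=np.load('top.npz'); im,P=z['im'],z['P']; hsv=cv2.cvtColor(im,cv2.COLOR_RGB2HSV)
def win(v0,v1,u0,u1): m=np.zeros(im.shape[:2],bool); m[v0:v1,u0:u1]=1; return m
for n,m,zz in [('flap',win(140,255,225,320)&(P[...,2]>.087)&(P[...,2]<.106),.096),
 ('mat',win(185,295,340,460)&(hsv[...,2]<45),.004),
 ('handle',win(222,272,422,444)&(hsv[...,1]>110)&(hsv[...,2]>70),.02),
 ('blade',win(192,228,420,440)&(hsv[...,1]<60)&(hsv[...,2]>90),.014)]:
    b=biggest(m); r,c=rectz('top',b,zz); print(n,b.sum(),np.round(r[0],4),np.round(r[1],4),r[2]); print(c.tolist())
s=bot.state(); print(R.from_quat(s['orientation']).as_matrix().round(3))
E
```

```text
flap 2709 [0.6246 0.1614] [0.113  0.1338] 75.75284576416016
[[0.5458999872207642, 0.12309999763965607], [0.675599992275238, 0.09009999781847], [0.7034000158309937, 0.1996999979019165], [0.5737000107765198, 0.23260000348091125]]
mat 8519 [ 0.5792 -0.1662] [0.2354 0.2561] 3.860193967819214
[[0.45320001244544983, -0.04639999940991402], [0.47040000557899475, -0.3018999993801117], [0.7052000164985657, -0.28600001335144043], [0.6880000233650208, -0.03060000017285347]]
handle 312 [ 0.57   -0.2445] [0.1063 0.0186] 6.041880130767822
[[0.5160999894142151, -0.24089999496936798], [0.5181000232696533, -0.25929999351501465], [0.6237999796867371, -0.24819999933242798], [0.6218000054359436, -0.2296999990940094]]
blade 224 [ 0.6489 -0.2378] [0.0747 0.0196] 6.038762092590332
[[0.6107000112533569, -0.23199999332427979], [0.6128000020980835, -0.2515000104904175], [0.6869999766349792, -0.243599995970726], [0.6850000023841858, -0.2240999937057495]]
[[-0.949  0.316 -0.001]
 [ 0.316  0.949 -0.001]
 [ 0.    -0.002 -1.   ]]
```

Request:
send_rows --rows '[{"delta_pos":[0,0,0],"twist":[0,0,-0.136],"fingers":0},{"delta_pos":[0,0,0],"twist":[0,0,-0.136],"fingers":0},{"delta_pos":[0,0,0],"twist":[0,0,-0.136],"fingers":0},{"delta_pos":[0,0,0],"twist":[0,0,-0.136],"fingers":0},{"delta_pos":[-0.066,-0.188,0],"twist":[0,0,0],"fingers":0},{"delta_pos":[-0.066,-0.188,0],"twist":[0,0,0],"fingers":0},{"delta_pos":[-0.066,-0.188,0],"twist":[0,0,0],"fingers":0},{"delta_pos":[-0.066,-0.188,0],"twist":[0,0,0],"fingers":0},{"delta_pos":[-0.066,-0.188,0],"twist":[0,0,0],"fingers":0},{"delta_pos":[-0.066,-0.188,0],"twist":[0,0,0],"fingers":0},{"delta_pos":[-0.066,-0.188,0],"twist":[0,0,0],"fingers":0},{"delta_pos":[-0.066,-0.188,0],"twist":[0,0,0],"fingers":0}]'

```text
clock: 1.1
ee_pos: [0.3234, 0.2516, 0.2068]
orientation: [-0.071, 0.997, -0.004, -0.005]
contact_force: [1.1, 0.1, 0.1]
gripper_width: 0.501
```

Request:
send_rows --rows '[{"delta_pos":[-0.066,-0.188,0],"twist":[0,0,0],"fingers":0},{"delta_pos":[-0.066,-0.188,0],"twist":[0,0,0],"fingers":0},{"delta_pos":[-0.066,-0.188,0],"twist":[0,0,0],"fingers":0},{"delta_pos":[-0.066,-0.188,0],"twist":[0,0,0],"fingers":0},{"delta_pos":[-0.066,-0.188,0],"twist":[0,0,0],"fingers":0},{"delta_pos":[-0.066,-0.188,0],"twist":[0,0,0],"fingers":0},{"delta_pos":[-0.066,-0.188,0],"twist":[0,0,0],"fingers":0},{"delta_pos":[-0.066,-0.188,0],"twist":[0,0,0],"fingers":0},{"delta_pos":[-0.066,-0.188,0],"twist":[0,0,0],"fingers":0},{"delta_pos":[-0.066,-0.188,0],"twist":[0,0,0],"fingers":0},{"delta_pos":[-0.066,-0.188,0],"twist":[0,0,0],"fingers":0},{"delta_pos":[0,0,0],"twist":[0,0,0],"fingers":0}]'

```text
clock: 2.1
ee_pos: [0.5288, -0.1643, 0.204]
orientation: [-0.067, 0.998, -0.004, -0.006]
contact_force: [0.6, 0.1, -0.0]
gripper_width: 0.502
```

```bash
cat >> h.py <<'E'
def Rk(yaw):  # tool down, knife direction = -tool x at yaw
    c,s=np.cos(yaw),np.sin(yaw); return R.from_matrix(np.array([[-c,-s,0],[-s,c,0],[0,0,-1]]).T.reshape(3,3))
E
python3 - <<'E'
from h import *
print(Rk(.1054).as_matrix().round(3)); s=bot.state(); print(s['clock'],s['ee_pos'],s['qpos'].round(2)); print(delta([.557,-.2458,.008],Rk(.1054)))
cal=calibration('wrist'); im,d=camera('wrist'); save('w1',im); np.savez('w1',im=im,d=d,P=pts('wrist',d,cal))
hsv=cv2.cvtColor(im,cv2.COLOR_RGB2HSV)
m=(hsv[...,1]>110)&(hsv[...,2]>70)&(hsv[...,0]<25); b=biggest(m); print(b.sum(),rectz('wrist',b,.021,cal))
E
```

```text
[[-0.994 -0.105  0.   ]
 [-0.105  0.994  0.   ]
 [-0.     0.    -1.   ]]
2.1 [ 0.52880182 -0.16433288  0.20399745] [-0.51  0.12  1.66 -0.01  1.37 -2.21]
(array([-0.097, -0.416,  0.982]), array([-0.009, -0.015,  0.037]))
3139 (((0.753055214881897, -0.0591350793838501), (0.014322850853204727, 0.5080586075782776), 8.031609535217285), array([[ 0.7105,  0.1914],
       [ 0.7815, -0.3117],
       [ 0.7956, -0.3097],
       [ 0.7247,  0.1934]], dtype=float32))
```

Request:
send_rows --rows '[{"delta_pos":[-0.02,-0.14,0.13],"twist":[0,0,0.01],"fingers":0},{"delta_pos":[-0.02,-0.14,0.13],"twist":[0,0,0.01],"fingers":0},{"delta_pos":[-0.03,-0.14,0.13],"twist":[0,-0.01,0.01],"fingers":0},{"delta_pos":[-0.03,-0.04,0.13],"twist":[0,-0.01,0],"fingers":0},{"delta_pos":[0,0,0],"twist":[0,0,0],"fingers":0}]'

```text
clock: 2.57
ee_pos: [0.5598, -0.2498, 0.0982]
orientation: [-0.057, 0.998, -0.002, 0.004]
contact_force: [-0.2, 0.7, 0.3]
gripper_width: 0.5
```

```bash
python3 - <<'E'
from h import *
s=bot.state(); print(s['clock'],s['ee_pos']); print(delta([.557,-.2458,.008],Rk(.1054)))
cal=calibration('wrist'); im,d=camera('wrist'); save('w2',im); np.savez('w2',im=im,d=d,P=pts('wrist',d,cal))
hsv=cv2.cvtColor(im,cv2.COLOR_RGB2HSV)
m=(hsv[...,1]>110)&(hsv[...,2]>70)&(hsv[...,0]<25); b=biggest(m); v,u=np.nonzero(b); print(b.sum(),u.min(),u.max(),v.min(),v.max(),rectz('wrist',b,.021,cal))
E
```

```text
2.5667 [ 0.55979067 -0.24982836  0.09823791]
(array([0.015, 0.023, 0.451]), array([-0.005,  0.009,  0.01 ]))
3692 306 332 180 341 (((0.5681964755058289, -0.24746087193489075), (0.10728414356708527, 0.01613440364599228), 5.897757053375244), array([[ 0.514 , -0.2449],
       [ 0.5157, -0.261 ],
       [ 0.6224, -0.25  ],
       [ 0.6207, -0.2339]], dtype=float32))
```

View pics/w2.png

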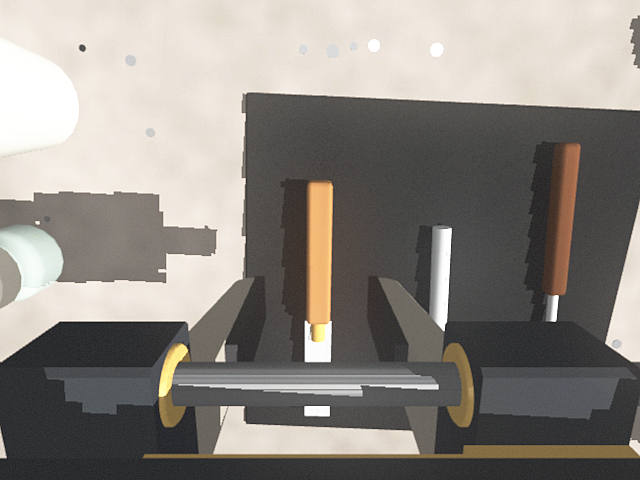

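The wrist view shows the orange handle at columns 306–332, rows 180–323, midway between the fingers. The ferrule and flat blade lie below it. Its position agrees with the top view to 3 mm. Going down.

Request:
send_rows --rows '[{"delta_pos":[0.02,0.005,0.15],"twist":[0,0.01,0.01],"fingers":0},{"delta_pos":[0.005,0,0.15],"twist":[0,0,0],"fingers":0},{"delta_pos":[0,0,0.1],"twist":[0,0,0],"fingers":0},{"delta_pos":[0,0,0.03],"twist":[0,0,0],"fingers":0},{"delta_pos":[0,0,0],"twist":[0,0,0],"fingers":0}]'

```text
clock: 3.03
ee_pos: [0.5601, -0.2459, 0.023]
orientation: [-0.056, 0.998, -0.006, 0.005]
contact_force: [-0.2, 0.1, -0.3]
gripper_width: 0.501
```

```bash
python3 - <<'E'
from h import *
s=bot.state(); print(s['clock'],s['ee_pos'],s['contact_force']); print(delta([.555,-.2488,.009],Rk(.103)))
E
```

```text
3.0333 [ 0.56013962 -0.24589217  0.02296595] [-0.2373623   0.0683512  -0.27674355]
(array([ 0.028, -0.011,  0.07 ]), array([-0.016,  0.012,  0.012]))
```

Request:
send_rows --rows '[{"delta_pos":[0.03,-0.011,0.04],"twist":[-0.016,0.012,0.012],"fingers":0},{"delta_pos":[0,0,0.03],"twist":[0,0,0],"fingers":0},{"delta_pos":[0,0,0.01],"twist":[0,0,0],"fingers":0},{"delta_pos":[0,0,0],"twist":[0,0,0],"fingers":0}]'

```text
clock: 3.37
ee_pos: [0.5576, -0.2494, 0.0127]
orientation: [-0.052, 0.999, -0.002, 0.003]
contact_force: [0.7, 0.3, 0.5]
gripper_width: 0.496
```

```bash
python3 - <<'E'
from h import *
s=bot.state(); print(s['clock'],s['ee_pos'],s['contact_force']); print(delta([.555,-.2488,.009],Rk(.103)))
E
```

```text
3.3667 [ 0.55755866 -0.24936183  0.01273237] [0.73783281 0.31696565 0.45650877]
(array([0.013, 0.004, 0.019]), array([-0.005,  0.007,  0.002]))
```

Request:
send_rows --rows '[{"delta_pos":[0.01,0,0.025],"twist":[0,0,0],"fingers":0},{"delta_pos":[0,0,0],"twist":[0,0,0],"fingers":0},{"delta_pos":[0,0,0],"twist":[0,0,0],"fingers":1},{"delta_pos":[0,0,0],"twist":[0,0,0],"fingers":1},{"delta_pos":[0,0,0],"twist":[0,0,0],"fingers":1},{"delta_pos":[0,0,0],"twist":[0,0,0],"fingers":1},{"delta_pos":[0,0,0],"twist":[0,0,0],"fingers":1}]' --force 40

```text
clock: 3.95
ee_pos: [0.5569, -0.2509, 0.0097]
orientation: [-0.052, 0.999, -0.003, 0.004]
contact_force: [-0.2, -0.1, -1.0]
gripper_width: 0.173
```

Request:
send_rows --rows '[{"delta_pos":[0,0,-0.1],"twist":[0,0,0],"fingers":1},{"delta_pos":[0,0,-0.2],"twist":[0,0,0],"fingers":1},{"delta_pos":[0,0,-0.2],"twist":[0,0,0],"fingers":1},{"delta_pos":[0,0,-0.15],"twist":[0,0,0],"fingers":1},{"delta_pos":[0,0,0],"twist":[0,0,0.11],"fingers":1},{"delta_pos":[0,0,0],"twist":[0,0,0.11],"fingers":1},{"delta_pos":[0,0,0],"twist":[0,0,0.11],"fingers":1},{"delta_pos":[0,0,0],"twist":[0,0,0.11],"fingers":1},{"delta_pos":[0,0,0],"twist":[0,0,0],"fingers":1}]'

```text
clock: 4.7
ee_pos: [0.5548, -0.2494, 0.1456]
orientation: [0.128, 0.992, -0.002, 0.004]
contact_force: [0.3, 0.2, 0.2]
gripper_width: 0.168
```

```bash
python3 - <<'E'
from h import *
s=bot.state(); print(s['clock'],s['ee_pos'],s['contact_force'],s['gripper_width']); print(delta([.4133,.2151,.13],Rk(-.2487)))
E
```

```text
4.7 [ 0.55476159 -0.249385    0.14562252] [0.33537651 0.21122849 0.22619441] 0.16798272913017193
(array([1.276, 2.066, 0.062]), array([-0.003,  0.01 , -0.011]))
```

Request:
send_rows --rows '[{"delta_pos":[0.1,0.165,0],"twist":[0,0,0],"fingers":1},{"delta_pos":[0.1,0.165,0],"twist":[0,0,0],"fingers":1},{"delta_pos":[0.1,0.165,0],"twist":[0,0,0],"fingers":1},{"delta_pos":[0.1,0.165,0],"twist":[0,0,0],"fingers":1},{"delta_pos":[0.1,0.165,0],"twist":[0,0,0],"fingers":1},{"delta_pos":[0.1,0.165,0],"twist":[0,0,0],"fingers":1},{"delta_pos":[0.1,0.165,0],"twist":[0,0,0],"fingers":1},{"delta_pos":[0.1,0.165,0],"twist":[0,0,0],"fingers":1},{"delta_pos":[0.1,0.165,0],"twist":[0,0,0],"fingers":1},{"delta_pos":[0.1,0.165,0],"twist":[0,0,0],"fingers":1},{"delta_pos":[0.1,0.165,0],"twist":[0,0,0],"fingers":1},{"delta_pos":[0,0,0],"twist":[0,0,0],"fingers":1}]'

```text
clock: 5.7
ee_pos: [0.4221, 0.1706, 0.1398]
orientation: [0.116, 0.993, -0.002, 0.004]
contact_force: [0.5, 0.3, -0.2]
gripper_width: 0.168
```

```bash
python3 - <<'E'
from h import *
s=bot.state(); print(s['clock'],s['ee_pos'],s['contact_force'],s['gripper_width']); print(delta([.4133,.2151,.0817],Rk(-.2487)))
E
```

```text
5.7 [0.42212297 0.17064139 0.13975255] [ 0.49029456  0.33813652 -0.19565713] 0.16806067628131005
(array([0.097, 0.207, 0.289]), array([-0.003,  0.011,  0.021]))
```

Request:
send_rows --rows '[{"delta_pos":[0.1,0.1,0.04],"twist":[0,0,0.01],"fingers":1},{"delta_pos":[0,0.1,0.08],"twist":[0,0.01,0.01],"fingers":1},{"delta_pos":[0,0.01,0.1],"twist":[0,0,0],"fingers":1},{"delta_pos":[0,0,0.06],"twist":[0,0,0],"fingers":1},{"delta_pos":[0,0,0],"twist":[0,0,0],"fingers":1}]'

```text
clock: 6.12
ee_pos: [0.4127, 0.2193, 0.0829]
orientation: [0.115, 0.993, -0.001, 0.002]
contact_force: [-0.8, 0.3, -1.5]
gripper_width: 0.168
```

```bash
python3 - <<'E'
from h import *
s=bot.state(); print(s['clock'],s['ee_pos'],s['contact_force'],s['gripper_width']); print(delta([.4133,.2151,.0817],Rk(-.2487)))
cal=calibration('scene'); im,d=camera('scene'); P=pts('scene',d); np.savez('s2',im=im,d=d,P=P); save('s2',im[230:430,260:500],3.3)
E
```

```text
6.1167 [0.41271384 0.21930749 0.08285618] [-0.77200005  0.29870487 -1.46427916] 0.16784686842341837
(array([-0.008, -0.02 ,  0.006]), array([-0.002,  0.007,  0.024]))
```

View pics/s2.png

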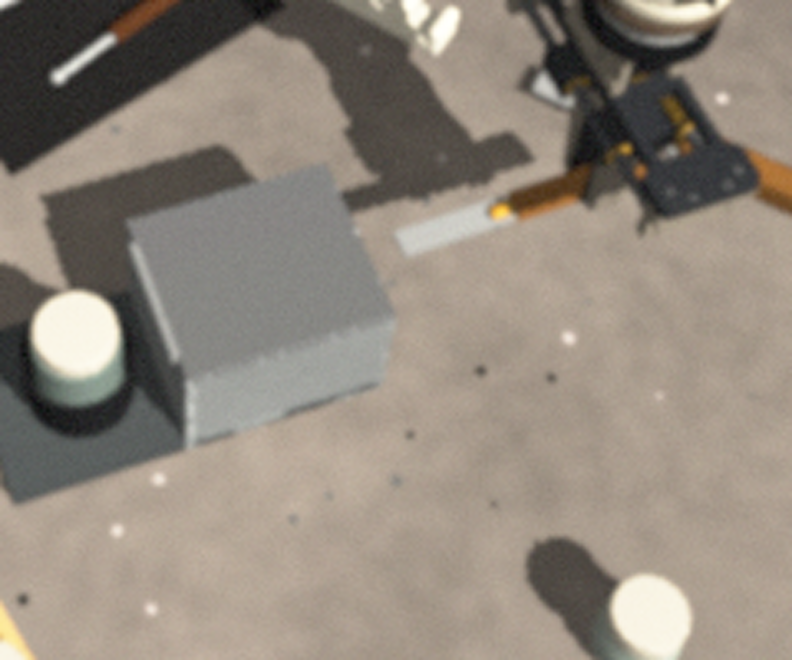

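The scene crop shows the blade level, its tip at crop (400,243), pointing at the front face. The flap's front edge runs from (325,165) to (393,318). I'll compare the two in this same view.

```bash
python3 - <<'E'
from h import *
f=lambda u,v:(260+u/3.3,230+v/3.3)
a=np.array([.9692,-.2462,0]);b=np.array([.2462,.9692,0]);O=np.array([.6246,.1614,0])
for n,p,z in [('tipL',f(397,232),.086),('tipR',f(405,257),.086),('c1',f(325,165),.096),('c2',f(393,318),.096),('fer',f(500,211),.086)]:
    q=ray('scene',p,z)[0]; print(n,q.round(4),'shaker',((q-O)@a).round(4),((q-O)@b).round(4))
P=np.load('s2.npz')['P']
for u,v in [(420,236),(440,229),(460,223)]:
    x,y=f(u,v); x,y=int(x),int(y); q=P[y-1:y+2,x-1:x+2].reshape(-1,3); print(np.median(q,0).round(4))
E
```

```text
tipL [0.5356 0.1842 0.086 ] shaker -0.0919 0.0002
tipR [0.5421 0.2007 0.086 ] shaker -0.0896 0.0178
c1 [0.5483 0.126  0.096 ] shaker -0.0652 -0.0531
c2 [0.5769 0.2332 0.096 ] shaker -0.0639 0.0578
fer [0.4738 0.207  0.086 ] shaker -0.1574 0.0071
[0.526  0.1933 0.0872]
[0.513  0.1961 0.0872]
[0.4997 0.1979 0.0859]
```

Request:
send_rows --rows '[{"delta_pos":[0,-0.025,0.005],"twist":[0,0.007,0.024],"fingers":1},{"delta_pos":[-0.06,0,0],"twist":[0,0,0],"fingers":1},{"delta_pos":[0,0,0],"twist":[0,0,0],"fingers":1}]'

```text
clock: 6.42
ee_pos: [0.4251, 0.2096, 0.0847]
orientation: [0.125, 0.992, -0.001, 0.001]
contact_force: [0.6, -0.7, -0.2]
gripper_width: 0.168
```

```bash
python3 - <<'E'
from h import *
s=bot.state(); print(s['clock'],s['ee_pos'],s['contact_force']); a=np.array([.9692,-.2462,0]);b=np.array([.2462,.9692,0]); N=np.array([.5616,.1774,.0817])
print('from notch',(s['ee_pos']-N)@a,(s['ee_pos']-N)@b, delta(N-a*.099+b*.002,Rk(-.2487)))
E
```

```text
6.4167 [0.42508018 0.20963024 0.08465658] [ 0.5867222  -0.70901134 -0.22869076]
from notch -0.14025009554104367 -0.0023736275950899145 (array([-0.206,  0.022,  0.015]), array([-0.001,  0.002, -0.002]))
```

Request:
send_rows --rows '[{"delta_pos":[0,0.012,0.018],"twist":[0,0,0],"fingers":1},{"delta_pos":[0,0,0],"twist":[0,0,0],"fingers":1}]'

```text
clock: 6.58
ee_pos: [0.4267, 0.2111, 0.0823]
orientation: [0.126, 0.992, -0.0, 0.002]
contact_force: [-0.4, 0.2, -1.1]
gripper_width: 0.168
```

```bash
cat > n.py <<'E'
from h import *
s=bot.state(); a=np.array([.9692,-.2462,0]);b=np.array([.2462,.9692,0]); N=np.array([.5616,.1774,.0817])
print(s['clock'],s['ee_pos'],s['contact_force'].round(2),s['ft_torque'].round(2)); p=s['ee_pos']+a*.128-N+[0,0,0]
print('tip rel notch: x %.4f y %.4f z %.4f'%(p@a,p@b,p[2]),'tilt err',delta(N,Rk(-.2487))[1])
E
python3 n.py
```

```text
6.5833 [0.42672662 0.211068   0.08226776] [-0.45  0.17 -1.07] [ 0.06  0.06 -0.04]
tip rel notch: x -0.0110 y -0.0006 z 0.0006 tilt err [-0.     0.004 -0.005]
```

Tip x −11 mm, laterally centred, height +0.6 mm. Inserting to about +28 mm.

Request:
send_rows --rows '[{"delta_pos":[-0.1,0,0.004],"twist":[0,0,0],"fingers":1},{"delta_pos":[-0.09,0,0.004],"twist":[0,0,0],"fingers":1},{"delta_pos":[0,0,0],"twist":[0,0,0],"fingers":1}]'

```text
clock: 6.83
ee_pos: [0.4637, 0.2014, 0.0816]
orientation: [0.126, 0.992, -0.0, 0.002]
contact_force: [-0.3, 1.0, -0.0]
gripper_width: 0.175
```

```bash
python3 n.py
```

```text
6.8333 [0.46368311 0.20141476 0.08157991] [-0.3   0.98 -0.04] [ 0.01 -0.03 -0.02]
tip rel notch: x 0.0272 y -0.0008 z -0.0001 tilt err [ 0.     0.005 -0.004]
```

Request:
send_rows --rows '[{"delta_pos":[0,0,-0.05],"twist":[0,0,0],"fingers":1},{"delta_pos":[0,0,-0.06],"twist":[0,0,0],"fingers":1},{"delta_pos":[0,0,-0.06],"twist":[0,0,0],"fingers":1},{"delta_pos":[0,0,-0.06],"twist":[0,0,0],"fingers":1},{"delta_pos":[0,0,-0.06],"twist":[0,0,0],"fingers":1},{"delta_pos":[0,0,0],"twist":[0,0,0],"fingers":1}]'

```text
clock: 7.33
ee_pos: [0.4569, 0.2022, 0.1431]
orientation: [0.125, 0.992, -0.001, -0.002]
contact_force: [0.8, 1.0, 0.0]
gripper_width: 0.168
```

```bash
python3 n.py; python3 - <<'E'
from h import *
im,d=camera('scene'); P=pts('scene',d); save('s3',im[200:430,260:500],2.6)
E
```

```text
7.3333 [0.45690295 0.20218827 0.14313394] [0.82 1.04 0.02] [-0.03  0.06 -0.  ]
tip rel notch: x 0.0204 y -0.0018 z 0.0614 tilt err [-0.003 -0.005 -0.004]
```

View pics/s3.png

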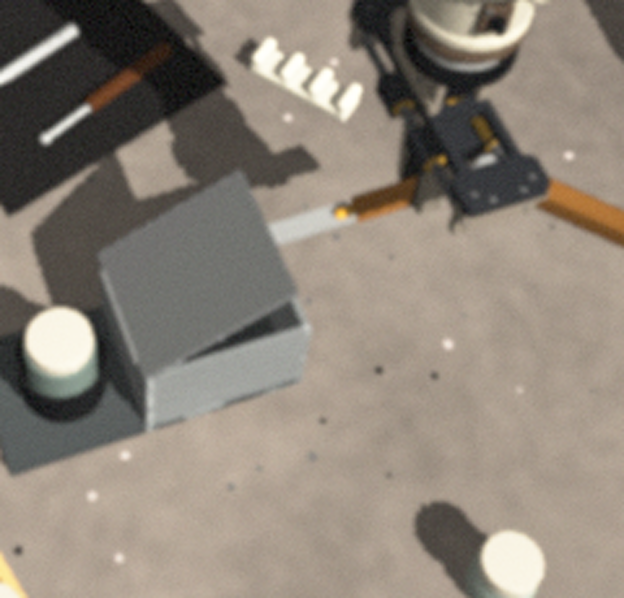

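The scene crop shows the flap propped about 0.45 rad open on the blade, entering under its edge at (275,235), with the gripper clear. I'll swing it on along the arc.

Request:
send_rows --rows '[{"delta_pos":[-0.06,0,-0.06],"twist":[0,0.01,0],"fingers":1},{"delta_pos":[-0.06,0,-0.06],"twist":[0,0,0],"fingers":1},{"delta_pos":[-0.07,0,-0.05],"twist":[0,0,0],"fingers":1},{"delta_pos":[-0.08,0,-0.04],"twist":[0,0,0],"fingers":1},{"delta_pos":[-0.08,0,-0.02],"twist":[0,0,0],"fingers":1},{"delta_pos":[-0.08,0,0],"twist":[0,0,0],"fingers":1},{"delta_pos":[-0.08,0,0],"twist":[0,0,0],"fingers":1},{"delta_pos":[-0.08,0,0.01],"twist":[0,0,0],"fingers":1},{"delta_pos":[0,0,0],"twist":[0,0,0],"fingers":1}]'

```text
clock: 8.13
ee_pos: [0.5639, 0.1745, 0.179]
orientation: [0.123, 0.992, -0.002, -0.016]
contact_force: [0.4, -0.8, -0.5]
gripper_width: 0.167
```

```bash
python3 n.py
```

```text
8.1333 [0.56394214 0.17446574 0.17895711] [ 0.44 -0.76 -0.53] [-0.02  0.05 -0.  ]
tip rel notch: x 0.1310 y -0.0023 z 0.0973 tilt err [-0.009 -0.039  0.003]
```

Request:
send_rows --rows '[{"delta_pos":[-0.07,0,0],"twist":[0,0,0],"fingers":1},{"delta_pos":[-0.06,0,0],"twist":[0,0,0],"fingers":1},{"delta_pos":[-0.03,0,0],"twist":[0,0,0],"fingers":1},{"delta_pos":[0,0,0],"twist":[0,0,0],"fingers":1}]'

```text
clock: 8.47
ee_pos: [0.5905, 0.168, 0.1747]
orientation: [0.122, 0.992, -0.002, -0.021]
contact_force: [-0.7, -0.1, 0.0]
gripper_width: 0.168
```

```bash
python3 n.py;  python3 - <<'E'
from h import *
im,d=camera('scene'); P=pts('scene',d); np.savez('s4',im=im,d=d,P=P); save('s4',im[160:430,240:500],2.2)
E
```

```text
8.4667 [0.59048164 0.16803885 0.17472784] [-0.69 -0.08  0.  ] [ 0.06 -0.02  0.  ]
tip rel notch: x 0.1583 y -0.0020 z 0.0930 tilt err [-0.011 -0.052  0.005]
```

View pics/s4.png

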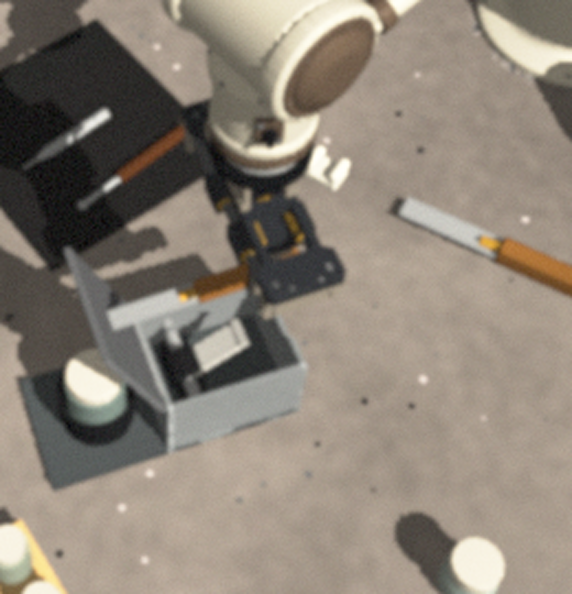

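The flap stands past upright, with its edge at crop (70,255). The blade lies against it, and the dial's wing is visible inside at (215,345). One more small push, then I back off.

Request:
send_rows --rows '[{"delta_pos":[-0.05,0,0],"twist":[0,0,0],"fingers":1},{"delta_pos":[-0.02,0,0],"twist":[0,0,0],"fingers":1},{"delta_pos":[0.12,0,0],"twist":[-0.01,-0.04,0],"fingers":1},{"delta_pos":[0.19,0,0],"twist":[0,-0.01,0],"fingers":1},{"delta_pos":[0.19,0,0],"twist":[0,0,0],"fingers":1},{"delta_pos":[0.19,0,0],"twist":[0,0,0],"fingers":1},{"delta_pos":[0.15,0,0],"twist":[0,0,0],"fingers":1},{"delta_pos":[0,0,0],"twist":[0,0,0],"fingers":1}]'

```text
clock: 9.18
ee_pos: [0.4159, 0.2106, 0.1714]
orientation: [0.121, 0.993, -0.001, -0.019]
contact_force: [0.6, -0.6, -0.5]
gripper_width: 0.169
```

```bash
python3 n.py; python3 - <<'E'
from h import *
print(delta([.556,-.25,.16],Rk(-.2487)),delta([.556,-.25,.16],Rk(.103)))
im,d=camera('scene'); P=pts('scene',d); np.savez('s5',im=im,d=d,P=P)
a=np.array([.9692,-.2462,0]);b=np.array([.2462,.9692,0]);O=np.array([.6246,.1614,0])
q=P-O; X,Y,Z=q@a,q@b,P[...,2]; m=(abs(Y)<.05)&(X>.05)&(X<.16)&(Z>.11)&(Z<.22); k=np.polyfit(Z[m]-.09,X[m]-.065,1); print(m.sum(),k,'flap',1.57+np.arctan(k[0]))
E
```

```text
9.1833 [0.41591454 0.21055352 0.1714044 ] [ 0.59 -0.63 -0.54] [ 0.01 -0.02 -0.01]
tip rel notch: x -0.0214 y -0.0037 z 0.0897 tilt err [-0.009 -0.047  0.008]
(array([-1.234, -2.067,  0.025]), array([-0.009, -0.047,  0.008])) (array([-1.234, -2.067,  0.025]), array([-0.   , -0.048, -0.439]))
822 [ 0.42168762 -0.00294383] flap 1.9690616935002307
```

Request:
send_rows --rows '[{"delta_pos":[-0.1,-0.165,0],"twist":[0,-0.03,0],"fingers":1},{"delta_pos":[-0.1,-0.165,0],"twist":[0,-0.02,0],"fingers":1},{"delta_pos":[-0.1,-0.165,0],"twist":[0,-0.01,0],"fingers":1},{"delta_pos":[-0.1,-0.165,0],"twist":[0,0,0],"fingers":1},{"delta_pos":[-0.1,-0.165,0],"twist":[0,0,0],"fingers":1},{"delta_pos":[-0.1,-0.165,0],"twist":[0,0,0],"fingers":1},{"delta_pos":[-0.1,-0.165,0],"twist":[0,0,0],"fingers":1},{"delta_pos":[-0.1,-0.165,0],"twist":[0,0,0],"fingers":1},{"delta_pos":[-0.1,-0.165,0],"twist":[0,0,0],"fingers":1},{"delta_pos":[-0.1,-0.165,0],"twist":[0,0,0],"fingers":1},{"delta_pos":[-0.1,-0.165,0],"twist":[0,0,0],"fingers":1},{"delta_pos":[-0.1,-0.165,0],"twist":[0,0,0],"fingers":1}]'

```text
clock: 10.23
ee_pos: [0.5696, -0.2517, 0.1824]
orientation: [0.116, 0.993, -0.006, 0.017]
contact_force: [0.7, 0.2, 0.4]
gripper_width: 0.166
```

Request:
send_rows --rows '[{"delta_pos":[0,0,0],"twist":[0,0,-0.11],"fingers":1},{"delta_pos":[0,0,0],"twist":[0,0,-0.11],"fingers":1},{"delta_pos":[0,0,0],"twist":[0,0,-0.11],"fingers":1},{"delta_pos":[0,0,0],"twist":[0,0,-0.11],"fingers":1},{"delta_pos":[0,0,0],"twist":[0,0,0],"fingers":1}]'

```text
clock: 10.65
ee_pos: [0.5726, -0.2686, 0.1813]
orientation: [-0.058, 0.998, -0.013, 0.017]
contact_force: [0.1, 0.6, -0.2]
gripper_width: 0.17
```

```bash
python3 - <<'E'
from h import *
s=bot.state(); print(s['clock'],s['ee_pos']); print(delta([.556,-.25,.010],Rk(.103)))
E
```

```text
10.65 [ 0.57255166 -0.26862951  0.18126315]
(array([0.099, 0.125, 0.85 ]), array([-0.034,  0.042,  0.016]))
```

Request:
send_rows --rows '[{"delta_pos":[0.04,0.05,0.15],"twist":[-0.034,0.042,0.016],"fingers":1},{"delta_pos":[0.03,0.04,0.15],"twist":[0,0,0],"fingers":1},{"delta_pos":[0.03,0.03,0.15],"twist":[0,0,0],"fingers":1},{"delta_pos":[0,0,0.15],"twist":[0,0,0],"fingers":1},{"delta_pos":[0,0,0],"twist":[0,0,0],"fingers":1}]'

```text
clock: 11.07
ee_pos: [0.5552, -0.2529, 0.0605]
orientation: [-0.044, 0.999, -0.004, 0.004]
contact_force: [-0.1, 1.0, -1.2]
gripper_width: 0.17
```

```bash
python3 - <<'E'
from h import *
s=bot.state(); print(s['clock'],s['ee_pos']); print(delta([.556,-.25,.010],Rk(.103)))
im,d=camera('scene'); P=pts('scene',d); hsv=cv2.cvtColor(im,cv2.COLOR_RGB2HSV); save('s6',im[120:320,160:400],3)
q=(P-s['ee_pos']); a=np.array([np.cos(.103),np.sin(.103),0]); b=np.array([-a[1],a[0],0])
X,Y=q@a,q@b; m=(abs(Y)<.007)&(X>.062)&(X<.125)&(q[...,2]>-.04)&(q[...,2]<.05); print(m.sum(),np.polyfit(X[m],q[m][:,2],1))
E
```

```text
11.0667 [ 0.55520213 -0.25291871  0.06052271]
(array([-0.003,  0.016,  0.253]), array([-0.011,  0.01 , -0.019]))
110 [0.01985095 0.00493977]
```

View pics/s6.png

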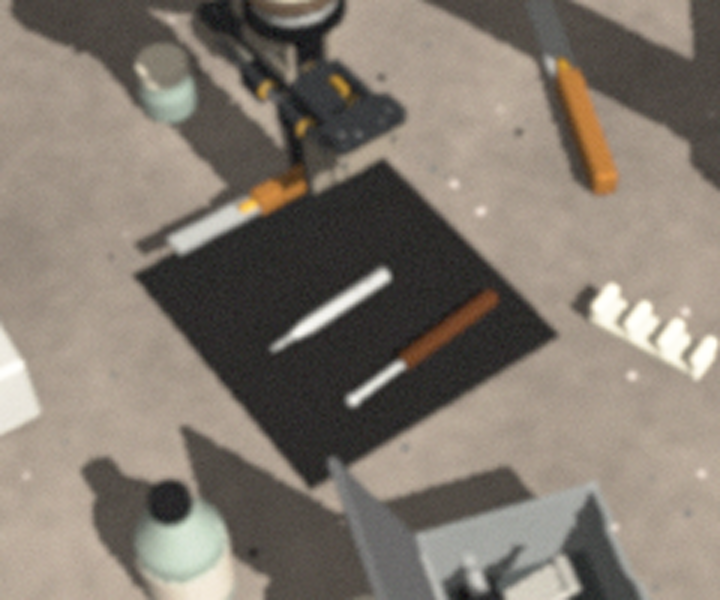

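The scene crop shows the knife level in the grip above its old place on the mat, with its neighbours untouched and the flap still open. Lowering it.

Request:
send_rows --rows '[{"delta_pos":[0,0.03,0.1],"twist":[-0.011,0.01,-0.019],"fingers":1},{"delta_pos":[0,0.02,0.08],"twist":[0,0,0],"fingers":1},{"delta_pos":[0,0,0.04],"twist":[0,0,0],"fingers":1},{"delta_pos":[0,0,0.02],"twist":[0,0,0],"fingers":1},{"delta_pos":[0,0,0],"twist":[0,0,0],"fingers":1}]'

```text
clock: 11.53
ee_pos: [0.5638, -0.2503, 0.0247]
orientation: [-0.049, 0.999, -0.007, 0.008]
contact_force: [-0.3, 0.3, 0.0]
gripper_width: 0.168
```

```bash
python3 - <<'E'
from h import *
s=bot.state(); print(s['clock'],s['ee_pos'],s['contact_force']); print(delta([.556,-.245,.010],Rk(.103)))
E
```

```text
11.5333 [ 0.56376756 -0.25032879  0.02472232] [-0.33001911  0.28392774  0.01269433]
(array([0.037, 0.031, 0.073]), array([-0.018,  0.019, -0.006]))
```

Request:
send_rows --rows '[{"delta_pos":[0,0,0.05],"twist":[-0.018,0.019,0],"fingers":1},{"delta_pos":[0,0,0.03],"twist":[0,0,0],"fingers":1},{"delta_pos":[0,0,0.01],"twist":[0,0,0],"fingers":1},{"delta_pos":[0,0,0],"twist":[0,0,0],"fingers":1}]'

```text
clock: 11.87
ee_pos: [0.5682, -0.2542, 0.0127]
orientation: [-0.048, 0.999, -0.003, 0.004]
contact_force: [-0.3, 0.9, -1.4]
gripper_width: 0.171
```

```bash
python3 - <<'E'
from h import *
s=bot.state(); print(s['clock'],s['ee_pos'],s['contact_force']); print(delta([.556,-.245,.010],Rk(.103)))
E
```

```text
11.8667 [ 0.56824822 -0.25418406  0.0126783 ] [-0.28349883  0.94187856 -1.37275845]
(array([0.057, 0.052, 0.013]), array([-0.009,  0.011, -0.008]))
```

Request:
send_rows --rows '[{"delta_pos":[0,0,0.018],"twist":[0,0,0],"fingers":1},{"delta_pos":[0,0,0],"twist":[0,0,0],"fingers":1},{"delta_pos":[0,0,0],"twist":[0,0,0],"fingers":0.2},{"delta_pos":[0,0,0],"twist":[0,0,0],"fingers":0},{"delta_pos":[0,0,0],"twist":[0,0,0],"fingers":0},{"delta_pos":[0,0,-0.05],"twist":[0,0,0],"fingers":0},{"delta_pos":[0,0,-0.15],"twist":[0,0,0],"fingers":0},{"delta_pos":[0,0,-0.2],"twist":[0,0,0],"fingers":0},{"delta_pos":[0,0,-0.2],"twist":[0,0,0],"fingers":0},{"delta_pos":[0,0,-0.2],"twist":[0,0,0],"fingers":0},{"delta_pos":[0,0,-0.15],"twist":[0,0,0],"fingers":0},{"delta_pos":[0,0,0],"twist":[0,0,0],"fingers":1}]' --force 20

```text
clock: 12.87
ee_pos: [0.5647, -0.2518, 0.2111]
orientation: [-0.048, 0.999, -0.003, 0.004]
contact_force: [0.3, -0.3, 0.4]
gripper_width: 0.452
```

```bash
python3 - <<'E'
from h import *
im,d=camera('wrist'); 
im,d=camera('scene'); P=pts('scene',d); hsv=cv2.cvtColor(im,cv2.COLOR_RGB2HSV)
s=bot.state(); print(s['clock'],s['ee_pos'],s['gripper_width'])
a=np.array([.9692,-.2462,0]);O=np.array([.6246,.1614,0])
# press point: shaker x -10
print(delta(O-a*.012+[0,0,.19],Rk(-.2487)))
m=np.zeros(im.shape[:2],bool); m[160:230,200:290]=1; m&=(hsv[...,1]>110)&(hsv[...,2]>70)&(hsv[...,0]<25)
for n,b,z in [('handle',biggest(m),.021)]: r,c=rectz('scene',b,z); print(n,b.sum(),r,c.tolist(),np.median(P[b],0))
save('s7',im[120:320,160:400],3)
E
```

```text
12.9667 [ 0.56270741 -0.25044015  0.20514476] 0.3652525705024596
(array([-0.449,  2.04 ,  0.075]), array([-0.001,  0.001,  0.439]))
handle 409 ((0.5836637616157532, -0.24736160039901733), (0.11020529270172119, 0.03269067779183388), 5.568912506103516) [[0.5271999835968018, -0.23639999330043793], [0.5303999781608582, -0.26899999380111694], [0.6401000022888184, -0.2583000063896179], [0.636900007724762, -0.2257000058889389]] [ 0.57882556 -0.24905342  0.01724065]
```

View pics/s7.png

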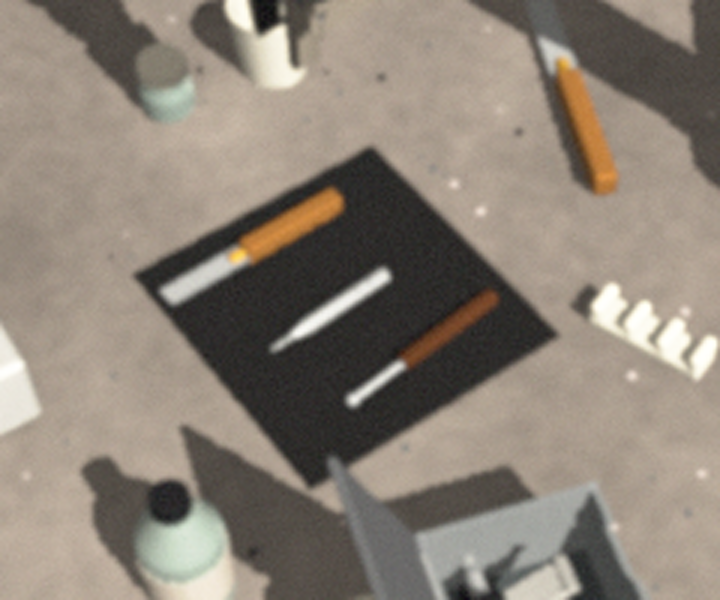

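The knife lies flat on the mat at crop (250,250), released, and nothing else has moved. Now to the dial, with the fingers shut.

Request:
send_rows --rows '[{"delta_pos":[0,0,0],"twist":[0,0,0.11],"fingers":1},{"delta_pos":[0,0,0],"twist":[0,0,0.11],"fingers":1},{"delta_pos":[0,0,0],"twist":[0,0,0.11],"fingers":1},{"delta_pos":[0,0,0],"twist":[0,0,0.11],"fingers":1},{"delta_pos":[-0.04,0.18,0],"twist":[0,0,0],"fingers":1},{"delta_pos":[-0.04,0.18,0],"twist":[0,0,0],"fingers":1},{"delta_pos":[-0.04,0.18,0],"twist":[0,0,0],"fingers":1},{"delta_pos":[-0.04,0.18,0],"twist":[0,0,0],"fingers":1},{"delta_pos":[-0.04,0.18,0],"twist":[0,0,0],"fingers":1},{"delta_pos":[-0.04,0.18,0],"twist":[0,0,0],"fingers":1},{"delta_pos":[-0.04,0.18,0],"twist":[0,0,0],"fingers":1},{"delta_pos":[0,0,0],"twist":[0,0,0],"fingers":1}]'

```text
clock: 13.97
ee_pos: [0.6721, -0.0086, 0.1741]
orientation: [0.138, 0.99, 0.007, -0.024]
contact_force: [-0.2, 0.1, -0.7]
gripper_width: 0.003
```

```bash
cat > p.py <<'E'
from h import *
s=bot.state(); print(s['clock'],s['ee_pos'],s['contact_force'],s['gripper_width'])
a=np.array([.9692,-.2462,0]);b=np.array([.2462,.9692,0]);O=np.array([.6252,.163,0]); q=s['ee_pos']-O; print('shaker frame',q@a,q@b)
print(delta(O-a*.015+[0,0,.025],Rk(-.2487)))
E
python3 p.py
```

```text
13.9667 [ 0.67209788 -0.008614    0.17414516] [-0.22365143  0.09072309 -0.72950509] 0.003432997648955948
shaker frame 0.08770478873250467 -0.15478203168531735
(array([0.497, 0.755, 0.776]), array([ 0.009, -0.062, -0.035]))
```

The path drifted forward towards the flap, so I'll back out in x and correct the tilt before moving sideways.

Request:
send_rows --rows '[{"delta_pos":[0.17,0,-0.08],"twist":[0.01,-0.06,-0.03],"fingers":1},{"delta_pos":[0.18,0,-0.05],"twist":[0,0,0],"fingers":1},{"delta_pos":[0.16,0.05,-0.05],"twist":[0,0,0],"fingers":1},{"delta_pos":[0,0,0],"twist":[0,0,0],"fingers":1}]'

```text
clock: 14.3
ee_pos: [0.5656, 0.0311, 0.1872]
orientation: [0.123, 0.992, 0.0, -0.022]
contact_force: [0.1, 0.2, -0.5]
gripper_width: 0.006
```

```bash
python3 p.py
```

```text
14.3 [0.56559578 0.03110865 0.18717757] [ 0.11705474  0.23474215 -0.48923248] 0.005739011527256825
shaker frame -0.025296763993025502 -0.14250365734156387
(array([-0.087,  0.716,  0.805]), array([-0.006, -0.055,  0.002]))
```

Request:
send_rows --rows '[{"delta_pos":[0,0.16,0],"twist":[0,-0.05,0],"fingers":1},{"delta_pos":[0,0.18,0],"twist":[0,0,0],"fingers":1},{"delta_pos":[0,0.18,0],"twist":[0,0,0],"fingers":1},{"delta_pos":[0,0.16,0],"twist":[0,0,0],"fingers":1},{"delta_pos":[0,0,0],"twist":[0,0,0],"fingers":1}]'

```text
clock: 14.72
ee_pos: [0.5921, 0.1646, 0.1752]
orientation: [0.126, 0.992, -0.004, -0.01]
contact_force: [1.0, 0.3, 0.8]
gripper_width: 0.006
```

```bash
python3 p.py
```

```text
14.7167 [0.59208963 0.1645806  0.17518295] [0.98038099 0.2913492  0.77685463] 0.00624868897337944
shaker frame -0.03247971399680279 -0.006619851754591307
(array([-0.102,  0.041,  0.749]), array([-0.013, -0.025, -0.005]))
```

Request:
send_rows --rows '[{"delta_pos":[-0.09,0.035,0.05],"twist":[-0.013,-0.025,0],"fingers":1},{"delta_pos":[0,0,0.15],"twist":[0,0,0],"fingers":1},{"delta_pos":[0,0,0.14],"twist":[0,0,0],"fingers":1},{"delta_pos":[0,0,0],"twist":[0,0,0],"fingers":1}]'

```text
clock: 15.05
ee_pos: [0.6092, 0.1665, 0.0989]
orientation: [0.124, 0.992, -0.001, -0.003]
contact_force: [-1.0, -0.2, -0.9]
gripper_width: 0.004
```

```bash
python3 p.py
```

```text
15.05 [0.60918497 0.16648951 0.09892088] [-1.03450085 -0.17489355 -0.91373925] 0.004078546964354151
shaker frame -0.016380883165101126 -0.0005608626831964886
(array([-0.009,  0.004,  0.37 ]), array([-0.004, -0.007, -0.   ]))
```

Right over the wing (shaker x −16 mm, y 0). Pressing down in small steps.

Request:
send_rows --rows '[{"delta_pos":[0,0,0.08],"twist":[0,0,0],"fingers":1},{"delta_pos":[0,0,0.08],"twist":[0,0,0],"fingers":1},{"delta_pos":[0,0,0.06],"twist":[0,0,0],"fingers":1},{"delta_pos":[0,0,0.05],"twist":[0,0,0],"fingers":1},{"delta_pos":[0,0,0],"twist":[0,0,0],"fingers":1}]'

```text
clock: 15.47
ee_pos: [0.6078, 0.1642, 0.0436]
orientation: [0.125, 0.992, -0.001, -0.005]
contact_force: [-1.7, 1.3, 6.8]
gripper_width: 0.004
```

```bash
python3 p.py
```

```text
15.4667 [0.60776877 0.16415337 0.04361783] [-1.74424967  1.33929036  6.78880501] 0.004315760861999329
shaker frame -0.0171783068851785 -0.0031737189279604527
(array([-0.012,  0.016,  0.093]), array([-0.004, -0.013, -0.003]))
```

Request:
send_rows --rows '[{"delta_pos":[0,0.01,0.05],"twist":[0,-0.01,0],"fingers":1},{"delta_pos":[0,0,0.04],"twist":[0,0,0],"fingers":1},{"delta_pos":[0,0,0.03],"twist":[0,0,0],"fingers":1}]'

```text
clock: 15.72
ee_pos: [0.6128, 0.1639, 0.0269]
orientation: [0.125, 0.992, -0.002, 0.003]
contact_force: [-10.2, 0.7, 31.1]
gripper_width: 0.007
```

```bash
python3 p.py
```

```text
15.7167 [0.6127675  0.16391637 0.02685748] [-10.18909775   0.70026305  31.13837976] 0.007252024925686696
shaker frame -0.012275190524156225 -0.0021727319170864318
(array([0.014, 0.011, 0.009]), array([-0.005,  0.008, -0.003]))
```

Request:
send_rows --rows '[{"delta_pos":[0,0,0.004],"twist":[0,0,0],"fingers":1},{"delta_pos":[0,0,0.004],"twist":[0,0,0],"fingers":1}]'

```text
clock: 15.88
ee_pos: [0.612, 0.1641, 0.029]
orientation: [0.125, 0.992, -0.002, 0.001]
contact_force: [-6.7, 1.8, 7.8]
gripper_width: 0.004
```

```bash
python3 p.py; python3 - <<'E'
from h import *
s=bot.state(); im,d=camera('scene'); P=pts('scene',d); save('s8',im[100:400,180:480],2)
a=np.array([.9692,-.2462,0]);b=np.array([.2462,.9692,0]);O=np.array([.6246,.1614,0])
q=P-O; X,Y,Z=q@a,q@b,P[...,2]; m=(abs(Y)<.05)&(X>.05)&(X<.16)&(Z>.11)&(Z<.22); k=np.polyfit(Z[m]-.09,X[m]-.065,1); print(m.sum(),'flap',1.57+np.arctan(k[0]))
t=bot.state(); print(t['clock'],t['ee_pos'],t['contact_force'],abs(t['qvel']).max())
E
```

```text
15.8833 [0.61201929 0.16405863 0.02899777] [-6.65200652  1.78976067  7.78762353] 0.0035267093907532052
shaker frame -0.013035378527086723 -0.002219066412517996
(array([0.01 , 0.011, 0.02 ]), array([-0.006,  0.004, -0.003]))
830 flap 1.9679635666777346
15.9333 [0.61196813 0.16411371 0.02914449] [-6.16330214  1.25327009  8.61868995] 0.008309931886318117
```

View pics/s8.png

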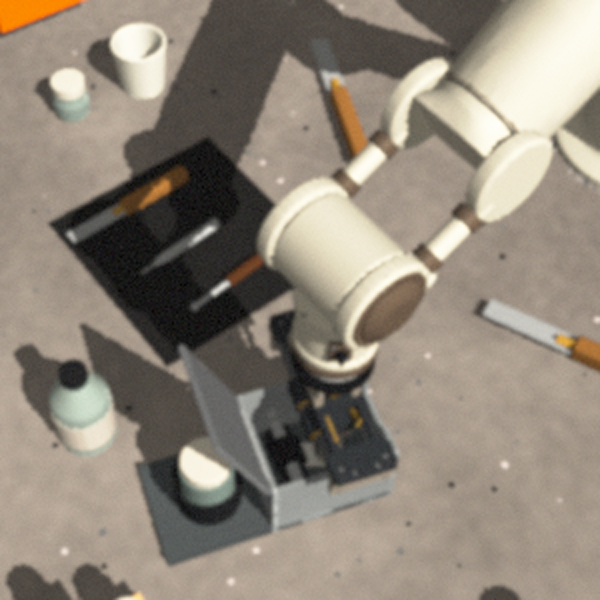

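The flap is at about 1.97 rad, the knife lies on the mat and the bystanders are in place. The dial is at about 1.09 rad, worked out from the finger height. I'll press slightly harder for margin and check that it settles.

Request:
send_rows --rows '[{"delta_pos":[0,0,0.009],"twist":[0,0,0],"fingers":1}]'

```text
clock: 16.02
ee_pos: [0.6118, 0.1641, 0.0292]
orientation: [0.125, 0.992, -0.002, 0.001]
contact_force: [-4.3, 0.2, 8.9]
gripper_width: 0.002
```

```bash
python3 - <<'E'
from h import *
for i in range(4):
    if i: camera('top')
    t=bot.state(); print(t['clock'],t['ee_pos'],t['contact_force'],abs(t['qvel']).max())
E
```

```text
16.0167 [0.61180905 0.16414339 0.02918927] [-4.33941794  0.15635981  8.90302747] 0.019104312789350545
16.0667 [0.61183026 0.16413611 0.02926546] [-5.2571319   0.86012987  8.316907  ] 0.0017950820091689598
16.1167 [0.61180691 0.16414415 0.02922577] [-5.9355052   0.93460024  8.9394211 ] 0.001692359684770206
16.1667 [0.6118354  0.16412272 0.02922482] [-5.44278208  1.41043756  9.07896358] 0.0017016778151077321
```

```bash
python3 -c "
from workcell import bot
print(bot.sign_off())"
```

```text
the job is handed in; nothing more can be done
None
```

I handed the job in at about 16.2 s, with the shut fingertips still pressing the dial. There is no verdict to report, because `sign_off()` gives none.

- **Flap:** I gripped the smallest knife (the one on the mat), put its blade into the notch and levered the flap up. I then swung it back with the blade. My last depth fit gave about 1.97 rad, which is its stop at 1.95 within error.
- **Knife:** It is back flat on the mat, released, with its origin about 4 cm and 8 cm from the mat's centre along the two mat axes.
- **Dial:** The push is a steady 9 N or so upward, with the arm at rest. From the finger height I put the dial at about 1.09 rad, give or take 0.06. That is worked out rather than read, since the dial's angle can't be measured directly.
- **Other things:** In the last picture the bottle, the right-hand jar and the water pot look unmoved. The brush rest and left jar are out of that view; I last saw the brush rest in place just before pressing the dial.

**What disagreed:**
- On the way to the dial the tool drifted about 10 cm forward, towards the open flap. I backed it out without touching anything.
- The press briefly peaked at about 31 N against the dial's stop before I eased it to the final hold.
- My last small extra push for margin did not move the dial noticeably.

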